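# Find the sound spring latch and pass it

## Task

One of the three spring latches is sound: its brass button, pressed straight down, clicks in at 8 to 15 N and stays in, while one of the others is seized too stiff to click and one gives way too easily and springs out again. Find the sound one by pressing, never pushing any button with more than 18 N; then set it, still clicked in, upright in the wooden tray and let go, leaving the two rejects standing with their buttons out, and everything else, where they are.

Things in the scene. Friction and masses are not known exactly. Their poses are not given: they have to be found in the camera images.
- latch_1: one of three look-alike spring latches for display-case doors: green housing 50 (x) by 40 (y) by 30 mm high on a steel foot plate 80 by 30 by 4 mm along x, 0.5 kg, loose on the bench, a brass bolt showing at its +x end. Origin: centre of the underside, z up. It can be gripped across y (40 mm) from above. How stiff its spring is must be felt
- latch_1_button (a joint): its brass button's (24 mm across) travel down, m: 0 = out (top 54 mm above bench), 0.012 = clicked in (top 42 mm), 0.017 = hard stop. Sound: resistance peaks at about 3 mm, then it snaps over, rests at 12 and resists again beyond. Worn: soft all the way (about 5 N at 12 mm). Seized: very stiff (about 9 N per mm); worn and seized spring back when let go
- latch_1_top (a point): centre of the top face of that latch's brass button; moves with it
- latch_2: one of three look-alike spring latches for display-case doors: green housing 50 (x) by 40 (y) by 30 mm high on a steel foot plate 80 by 30 by 4 mm along x, 0.5 kg, loose on the bench, a brass bolt showing at its +x end. Origin: centre of the underside, z up. It can be gripped across y (40 mm) from above. How stiff its spring is must be felt
- latch_2_button (a joint): its brass button's (24 mm across) travel down, m: 0 = out (top 54 mm above bench), 0.012 = clicked in (top 42 mm), 0.017 = hard stop. Sound: resistance peaks at about 3 mm, then it snaps over, rests at 12 and resists again beyond. Worn: soft all the way (about 5 N at 12 mm). Seized: very stiff (about 9 N per mm); worn and seized spring back when let go
- latch_2_top (a point): centre of the top face of that latch's brass button; moves with it
- latch_3: one of three look-alike spring latches for display-case doors: green housing 50 (x) by 40 (y) by 30 mm high on a steel foot plate 80 by 30 by 4 mm along x, 0.5 kg, loose on the bench, a brass bolt showing at its +x end. Origin: centre of the underside, z up. It can be gripped across y (40 mm) from above. How stiff its spring is must be felt
- latch_3_button (a joint): its brass button's (24 mm across) travel down, m: 0 = out (top 54 mm above bench), 0.012 = clicked in (top 42 mm), 0.017 = hard stop. Sound: resistance peaks at about 3 mm, then it snaps over, rests at 12 and resists again beyond. Worn: soft all the way (about 5 N at 12 mm). Seized: very stiff (about 9 N per mm); worn and seized spring back when let go
- latch_3_top (a point): centre of the top face of that latch's brass button; moves with it
- tray: fixed open wooden tray, outside 150 (x) by 180 (y) by 24 mm high, walls 6 mm. Origin: centre of the underside
- tray_in (a point): centre of the tray's inner floor (138 by 168 mm), about 6 mm above the bench
- elephant: white soapstone elephant, about 150 long, 60 wide, 100 mm high, standing loose; bystander. Origin: under its middle
- candle_holder: cream soapstone candle holder, 80 mm across, 78 mm high, loose; bystander. Origin: centre of the underside
- riffler: steel riffler file 190 mm long along its x, 10 mm wide, 8 mm thick, lying loose between the latches; bystander. Origin: its middle, underside
- caliper: brass spring caliper, 130 mm long along its x, 45 mm wide, 10 mm thick, lying loose between the latches; bystander. Origin: its middle, underside
- bowl: pink soapstone bowl 100 mm across, 45 mm high, loose; bystander. Origin: centre of the underside
- mallet: hammer lying loose at the right; bystander. Origin: underside of its middle

How it is judged (in metres and radians):
On the way:
1. a latch is clicked in and stays in with nothing pressing on its button (((value of joint latch_1_button between 0.009 and 0.015 m and contact force between anything else and latch_1_button below 0.2 N) or (value of joint latch_2_button between 0.009 and 0.015 m and contact force between anything else and latch_2_button below 0.2 N) or (value of joint latch_3_button between 0.009 and 0.015 m and contact force between anything else and latch_3_button below 0.2 N))), for 0.2 s.
At the end, for the whole second after the job is handed in: One latch stands upright (within 6 degrees) and at rest on the tray's floor with its button clicked in (travel 9 to 15 mm); the other two have their buttons out (under 4 mm) and stand upright within 30 mm of where they were (((value of joint latch_1_button between 0.009 and 0.015 m and x of latch_1 in the frame of tray_in between -0.045 and 0.045 m and y of latch_1 in the frame of tray_in between -0.065 and 0.065 m and height (world z) of latch_1 below 0.012 m and angle between each of latch_1, latch_2, latch_3's own z axis and vertical below 0.1 rad and linear speed of latch_1 below 0.02 m/s and value of joint each of latch_2_button, latch_3_button below 0.004 m and distance of each of latch_2, latch_3 from where it was at the start of the episode below 0.03 m) or (value of joint latch_2_button between 0.009 and 0.015 m and x of latch_2 in the frame of tray_in between -0.045 and 0.045 m and y of latch_2 in the frame of tray_in between -0.065 and 0.065 m and height (world z) of latch_2 below 0.012 m and angle between each of latch_2, latch_1, latch_3's own z axis and vertical below 0.1 rad and linear speed of latch_2 below 0.02 m/s and value of joint each of latch_1_button, latch_3_button below 0.004 m and distance of each of latch_1, latch_3 from where it was at the start of the episode below 0.03 m) or (value of joint latch_3_button between 0.009 and 0.015 m and x of latch_3 in the frame of tray_in between -0.045 and 0.045 m and y of latch_3 in the frame of tray_in between -0.065 and 0.065 m and height (world z) of latch_3 below 0.012 m and angle between each of latch_3, latch_1, latch_2's own z axis and vertical below 0.1 rad and linear speed of latch_3 below 0.02 m/s and value of joint each of latch_1_button, latch_2_button below 0.004 m and distance of each of latch_1, latch_2 from where it was at the start of the episode below 0.03 m))); the robot touches nothing.
It fails at once if the button of one latch is pressed with more than 18 N (contact force between anything else and latch_1_button above 18 N).
It fails at once if the button of another latch is pressed with more than 18 N (contact force between anything else and latch_2_button above 18 N).
It fails at once if the button of a third latch is pressed with more than 18 N (contact force between anything else and latch_3_button above 18 N).
It fails at once if a bystander is moved more than 30 mm (distance of any of elephant, candle_holder, riffler, caliper, bowl, mallet from where it was at the start of the episode above 0.03 m).
It also fails if it takes over 72 s, if anything falls off the work surface, if the arm or the gripper's body presses on something with over 40 N, if the wrist force passes 120 N, or if a joint passes its speed limit or range.

## Robot

A 7-joint arm with a two-finger parallel gripper is mounted at the origin on the work surface. World frame = base frame: x ahead of the robot, y to its left, z up, the work surface at z = 0. Lengths are in m, angles in degrees, forces in N, time in s.
With the tool pointing down it reaches from about 0.425 to 0.875 m from the base axis. Payload 4.7 kg.
Tool frame: the origin (TCP) lies between the finger pads; the fingertips stand 8 mm ahead of it and the grasp point (between the pads) lies 11 mm behind it (env.tip_extent is the distance from the TCP to the fingertips, in m); z points along the fingers, y is the line along which they close (so a half turn about z gives the same grasp; the last joint's range is limited). The gripper opens to 87 mm and grips with 3 to 60 N. Pads are 19 mm wide; open, the fingers measure 117 mm over their backs; the gripper's body (75 mm by 190 mm) begins 51 mm behind the grasp point.
Start: joints at [0.808, 18.392, -4.016, 83.108, 1.295, 78.541, -3.26], TCP at [0.65, -0, 0.231] pointing down, gripper open.
Joint ranges: [-163.93, 163.93], [-17.29, 119.83], [-79.2, 71.16], [3.27, 140.29], [-89.18, 269.18], [5.43, 117.66], [-154.24, 154.24]. Speed limits (degrees/s): [147.25, 147.25, 180, 180, 180, 180, 180].

## Interface

Orientations are given as [roll, pitch, yaw] about the fixed x, y, z axes, in that order (R = Rz(yaw) Ry(pitch) Rx(roll)).
In Python, from cell import sensors, vision, workorder, env gives the robot as it stands.
- The arm moves only by the tool drive_tool, never from a script. Its argument "moves" is a list of rows, each an object of numbers: "x", "y", "z": the shift along the tool's x, y, z in mm; "rx", "ry", "rz": the turn, a rotation vector about the tool's x, y, z in rad; "fingers": the closure, from -1 (fully open) to 1 (shut). In form: [{"x": .., "y": .., "z": .., "rx": .., "ry": .., "rz": .., "fingers": ..}, ...]. A call has 1 to 20 rows; each row is the pose to reach, as a shift and turn from the pose commanded when the call began, along the tool's axes at that moment; what a row does not reach only later rows make up. A row lasts 1/8 s, in which the tool goes at most 62.5 mm and 10.7 degrees, less where a joint would pass 70% of its speed; a pose out of reach is approached as far as the arm can. A call with a gripper value outside its range is refused whole. The fingers move at their own pace and stop on an object; "force" is the grip in N (left out, the last holds). Time passes only in rows, so rows that repeat a pose let the fingers close. It gives the time, the measured TCP pose, the force, the opening and the grip force at its end, in the units of the state.
- sensors.get_obs(): the state, without advancing time (a new reading comes with each control period).
- vision.read_camera(name): name is "scene" or "side" or "wrist"; returns a dict with "image" (420x560x3 uint8, red, green, blue), "fx", "fy", "cx", "cy" (pixels), "k1" (the pictures are not rectified: a ray, as slopes to the right and down, at radius r is drawn at 1 + k1 r^2 times it, then the intrinsics apply), "R" (3x3) and "t" (3): a world point X has camera coordinates R X + t. Camera axes: x right, y down, z forward; pixel columns grow to the right and rows downward; lengths in m; the calibration is good to about 2 mm. A picture is of the moment at which its call begins. There is no depth.
- workorder.sign_off(): hands the job in; it is judged then, once.
The state is a dict: "time_s": time; "qpos": joint angles; "joint_velocities": joint speeds; "effort": joint torques, N m; "tool_pos": TCP position; "tool_rot": TCP orientation; "force": force on the tool from outside, world axes, zero at the start; "wrist_torque": the same for the moment, N m; "grip_width": finger opening in m; "grasp_force": force on a finger pad.
Only numpy, scipy, OpenCV 4.12 (cv2) and the standard library are available. Lean on these libraries where they do the work, as an engineer would, in place of code of your own. Each camera call takes 0.05 s, during which the arm holds its last target. There are 200 camera calls.

## Working session

There is one attempt and no reset: what is moved stays moved. The work goes in short steps, Python scripts to look and compute and a tool call to move; the robot and the scene stay as the last step left them, time stands still between calls to the robot, and variables do not carry over. Pictures are saved under pics/ and viewed, at most 10 in all, crops included, and the job is handed in when it is done.

Besides the shell and the picture viewer there is one more tool, called after "Request:" in YAML: its name, and indented under it one key for each argument. drive_tool: Moves the arm, as the interface text tells. Its arguments: {"type":"object","properties":{"moves":{"type":"array"},"force":{"type":"number"}},"required":["moves"]}

```bash
mkdir -p pics
cat > h.py <<'E'
import numpy as np, cv2
from cell import sensors, vision, workorder, env
def snap(n,f):
    c=vision.read_camera(n); cv2.imwrite('pics/'+f,c['image'][:,:,::-1]); 
    import pickle; pickle.dump(c,open('pics/'+f+'.pkl','wb')); return c
def load(f):
    import pickle; return pickle.load(open('pics/'+f+'.pkl','rb'))
def ray(c,u,v):
    K=np.array([[c['fx'],0,c['cx']],[0,c['fy'],c['cy']],[0,0,1.]])
    p=cv2.undistortPoints(np.array([[[u,v]]],float),K,np.array([c['k1'],0,0,0.]))[0,0]
    R=np.array(c['R']);t=np.array(c['t']); return -R.T@t, R.T@np.array([p[0],p[1],1])
def onz(c,u,v,z):
    o,d=ray(c,u,v); return o+d*(z-o[2])/d[2]
def tri(obs):
    A=np.zeros((3,3));b=np.zeros(3)
    rs=[ray(*o) for o in obs]
    for o,d in rs:
        d=d/np.linalg.norm(d);P=np.eye(3)-np.outer(d,d);A+=P;b+=P@o
    x=np.linalg.solve(A,b)
    return x,[np.linalg.norm(np.cross(x-o,d/np.linalg.norm(d))) for o,d in rs]
E
python3 - <<'E'
from h import *
for n in('scene','side','wrist'):
    c=snap(n,n+'0.png'); print(n,c['k1'],-np.array(c['R']).T@c['t'])
print(sensors.get_obs())
E
```

```text
scene 0.050126760058831994 [ 0.97690969 -0.7135115   1.1668481 ]
side -0.06807135728868273 [-0.0255545   0.56407099  0.56890588]
wrist -0.03212606242602669 [0.6500643  0.07009685 0.38270803]
{'time_s': 0.15, 'qpos': array([ 0.80886572, 18.43001515, -4.01540929, 83.15967163,  1.294112  ,
       78.54135411, -3.2617767 ]), 'joint_velocities': array([ 0.03830223, -0.09283059,  0.0054828 , -0.1173251 , -0.01904891,
        0.08201788, -0.02092357]), 'effort': array([ 2.16972071e-04, -4.91794288e+01, -4.04079035e-01, -3.12878716e+01,
       -6.39387709e-02,  4.04033612e-02,  9.90178205e-05]), 'tool_pos': array([ 6.49583149e-01, -5.42422605e-05,  2.29697435e-01]), 'tool_rot': array([-1.79914128e+02,  4.29895385e-03,  8.99984796e+01]), 'force': array([ 0.29236896, -0.62200684,  0.98772144]), 'wrist_torque': array([ 0.05651271,  0.04487775, -0.01658994]), 'grasp_force': 0.0, 'grip_width': 0.08684874710385426}
```

View pics/scene0.png

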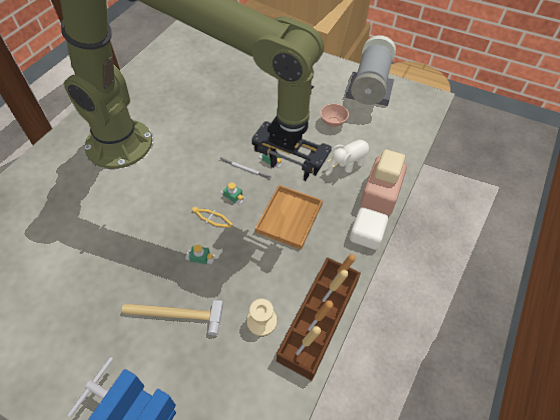

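View pics/side0.png

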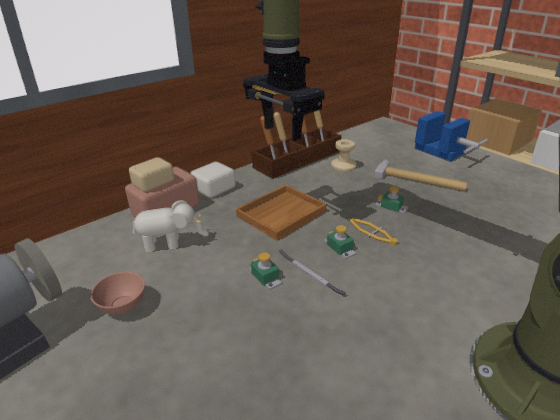

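View pics/wrist0.png

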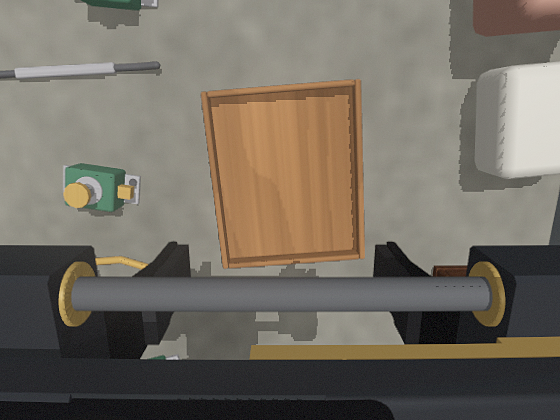

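Run:
```python
from h import *
s=load('scene0.png')['image'];d=load('side0.png')['image']
def crop(i,u,v,w=32): return cv2.resize(i[v-w*3//4:v+w*3//4,u-w:u+w],(264,198),interpolation=cv2.INTER_CUBIC)
m=np.vstack([np.hstack([crop(s,*p) for p in[(268,157),(233,191),(202,254)]]),np.hstack([crop(d,*p) for p in[(265,268),(341,240),(393,198)]])])
cv2.imwrite('pics/m.png',m[:,:,::-1])
```

```text
(no output)
```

View pics/m.png

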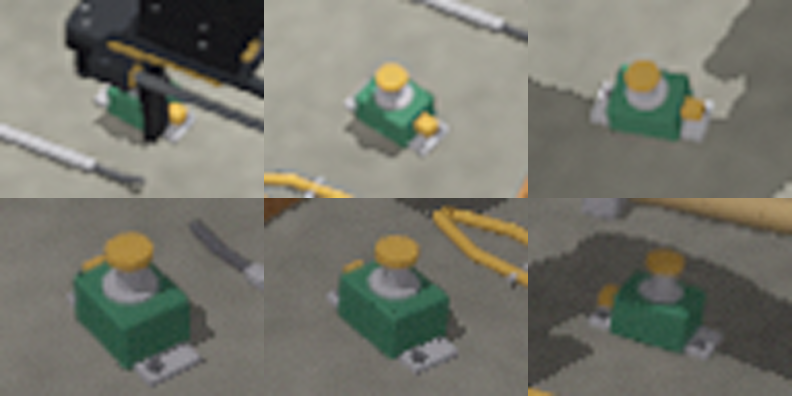

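Run:
```python
from h import *
s=load('scene0.png');d=load('side0.png');w=load('wrist0.png')
print('B',tri([(s,232,185.2),(d,341.2,226.9)]),onz(s,232,185.2,.054),onz(d,341.2,226.9,.054),onz(w,78,195,.054))
print('C',tri([(s,197.6,248.2),(d,394.2,189)]))
print('A',onz(d,264.3,255.4,.054))
print('tray w',[onz(w,*p,.024).round(3) for p in[(204,93),(359,81),(363,258),(224,267)]])
print('tray s',[onz(s,*p,.024).round(3) for p in[(279,187),(322,203),(303,246),(257,227)]])
print('tray d',[onz(d,*p,.024).round(3) for p in[(237,209),(287,188),(328,211),(276,234)]])
```

```text
B (array([ 0.46008811, -0.00804217,  0.05402839]), [np.float64(0.0026405641906814426), np.float64(0.0026405641906814374)]) [ 0.46209016 -0.00631344  0.054     ] [ 0.45796543 -0.00961701  0.054     ] [ 0.46296565 -0.00730592  0.054     ]
C (array([ 0.48889588, -0.24242815,  0.05081172]), [np.float64(0.0024979809344208054), np.float64(0.0024979809344206115)])
A [0.49171221 0.18099087 0.054     ]
tray w [array([0.578, 0.083, 0.024]), array([0.721, 0.093, 0.024]), array([ 0.735, -0.082,  0.024]), array([ 0.59 , -0.092,  0.024])]
tray s [array([0.583, 0.076, 0.024]), array([0.728, 0.084, 0.024]), array([ 0.743, -0.081,  0.024]), array([ 0.594, -0.087,  0.024])]
tray d [array([0.714, 0.095, 0.024]), array([ 0.712, -0.07 ,  0.024]), array([ 0.555, -0.07 ,  0.024]), array([0.566, 0.09 , 0.024])]
```

Request:
drive_tool:
  moves:
    - {"x":-8,"y":-120,"z":50,"rz":-1.571,"fingers":1}
    - {"x":-8,"y":-120,"z":50,"rz":-1.571,"fingers":1}
    - {"x":-8,"y":-120,"z":50,"rz":-1.571,"fingers":1}
    - {"x":-8,"y":-120,"z":50,"rz":-1.571,"fingers":1}
    - {"x":-8,"y":-120,"z":50,"rz":-1.571,"fingers":1}
    - {"x":-8,"y":-120,"z":50,"rz":-1.571,"fingers":1}
    - {"x":-8,"y":-120,"z":50,"rz":-1.571,"fingers":1}
    - {"x":-8,"y":-120,"z":50,"rz":-1.571,"fingers":1}
    - {"x":-8,"y":-120,"z":50,"rz":-1.571,"fingers":1}
    - {"x":-8,"y":-120,"z":50,"rz":-1.571,"fingers":1}
    - {"x":-8,"y":-120,"z":50,"rz":-1.571,"fingers":1}
    - {"x":-8,"y":-120,"z":50,"rz":-1.571,"fingers":1}
  force: 10

```text
invalid input at $.moves[0]: expected keys x, y, z, rx, ry, rz, fingers
```

Run:
```python
from h import *
snap('wrist','w1.png'); print(sensors.get_obs())
```

```text
{'time_s': 0.2, 'qpos': array([ 0.8087049 , 18.42293764, -4.01952565, 83.14741652,  1.29508746,
       78.54113496, -3.25951287]), 'joint_velocities': array([ 0.11534814, -0.10872951, -0.01060573, -0.19239642, -0.2088224 ,
        0.01554963,  0.08877104]), 'effort': array([ 1.01846192e-03, -4.91166151e+01, -4.03198237e-01, -3.12498772e+01,
       -6.38937880e-02,  4.05033189e-02,  1.04386938e-04]), 'tool_pos': array([ 6.49685309e-01, -1.08255826e-05,  2.29885641e-01]), 'tool_rot': array([-1.79933732e+02,  3.39520262e-03,  9.00047319e+01]), 'force': array([0.74042487, 0.49823034, 0.30091554]), 'wrist_torque': array([ 0.06382689, -0.08461999, -0.00161354]), 'grasp_force': 0.0, 'grip_width': 0.0869196226450232}
```

View pics/w1.png

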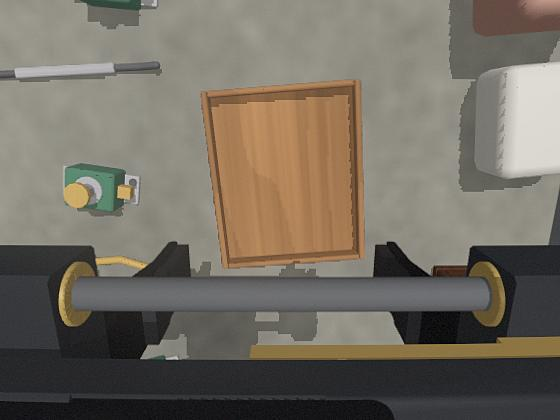

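Request:
drive_tool:
  moves:
    - {"x":-8,"y":-120,"z":50,"rx":0,"ry":0,"rz":-1.571,"fingers":1}
    - {"x":-8,"y":-120,"z":50,"rx":0,"ry":0,"rz":-1.571,"fingers":1}
    - {"x":-8,"y":-120,"z":50,"rx":0,"ry":0,"rz":-1.571,"fingers":1}
    - {"x":-8,"y":-120,"z":50,"rx":0,"ry":0,"rz":-1.571,"fingers":1}
    - {"x":-8,"y":-120,"z":50,"rx":0,"ry":0,"rz":-1.571,"fingers":1}
    - {"x":-8,"y":-120,"z":50,"rx":0,"ry":0,"rz":-1.571,"fingers":1}
    - {"x":-8,"y":-120,"z":50,"rx":0,"ry":0,"rz":-1.571,"fingers":1}
    - {"x":-8,"y":-120,"z":50,"rx":0,"ry":0,"rz":-1.571,"fingers":1}
    - {"x":-8,"y":-120,"z":50,"rx":0,"ry":0,"rz":-1.571,"fingers":1}
    - {"x":-8,"y":-120,"z":50,"rx":0,"ry":0,"rz":-1.571,"fingers":1}
    - {"x":-8,"y":-120,"z":50,"rx":0,"ry":0,"rz":-1.571,"fingers":1}
    - {"x":-8,"y":-120,"z":50,"rx":0,"ry":0,"rz":-1.571,"fingers":1}
  force: 10

```text
time_s: 1.7
tool_pos: [0.53, -0.008, 0.1805]
tool_rot: [-180.0, -0.0, 180.0]
force: [-0.0, 0.0, -0.3]
grip_width: 0.0005
grasp_force: 0.0
```

Run:
```python
from h import *
snap('wrist','w1.png'); snap('scene','s1.png'); print(sensors.get_obs())
```

```text
{'time_s': 1.8, 'qpos': array([  7.68516784,   6.09914963, -10.32681455, 103.72938806,
         1.16148958,  70.27001742,  87.01794014]), 'joint_velocities': array([-0.05518225, -0.01083232,  0.07717628, -0.02586892,  0.01736882,
        0.06341147,  0.08807403]), 'effort': array([ 5.77141400e-03, -3.56784010e+01, -4.74867839e-01, -2.99873257e+01,
        4.40515601e-02,  7.98992766e-02, -5.16784668e-03]), 'tool_pos': array([ 0.53001742, -0.00798041,  0.18057201]), 'tool_rot': array([-1.79998207e+02,  3.34208462e-03,  1.79994470e+02]), 'force': array([-0.50770456, -0.36043978, -1.04943517]), 'wrist_torque': array([ 0.0726636 , -0.04320371, -0.07041376]), 'grasp_force': 0.0, 'grip_width': 0.0006048377839789031}
```

View pics/w1.png

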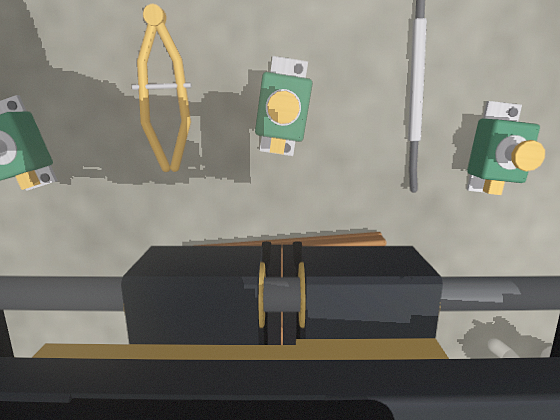

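Run:
```python
from h import *
w=load('w1.png');s=load('scene0.png');s1=load('s1.png');d=load('side0.png')
for n,p,q in(('B',(298,69),(287,149)),('A',(513,112),(499,187)),('C',(12,104),(45,178))):
    a=onz(w,*p,.004);b=onz(w,*q,.004);print(n,a,b,np.linalg.norm(a-b),np.degrees(np.arctan2(*(b-a)[1::-1])),(a+b)/2)
print('B',onz(w,284,107,.054),tri([(s,232,185.2),(d,341.2,226.9),(w,284,107)]))
print('A',onz(w,529,155,.054),tri([(d,264.3,255.4),(w,529,155)]))
# brass blobs, hsv
for f,c,ps in(('w1',w,[(284,107),(529,155)]),('s1',s1,[(232,185),(197,248),(265,155)])):
    h=cv2.cvtColor(c['image'],cv2.COLOR_RGB2HSV)
    m=((h[...,0]>14)&(h[...,0]<28)&(h[...,1]>130)&(h[...,2]>90)).astype(np.uint8)
    n,_,st,ce=cv2.connectedComponentsWithStats(m)
    for i in range(1,n):
        if st[i,4]>20 and min(np.hypot(*(ce[i]-p)) for p in ps)<22: print(f,ce[i].round(1),st[i])
```

```text
B [0.4284495  0.00469385 0.004     ] [ 0.49538267 -0.00434987  0.004     ] 0.06754138674671963 -7.694957652540349 [4.61916085e-01 1.71988117e-04 4.00000000e-03]
A [0.46271274 0.19289209 0.004     ] [0.52962381 0.19032834 0.004     ] 0.06696016897047749 -2.1942646944892767 [0.49616828 0.19161022 0.004     ]
C [ 0.45518546 -0.24436114  0.004     ] [ 0.52087562 -0.22536446  0.004     ] 0.06838179904087381 16.12913080168423 [ 0.48803054 -0.2348628   0.004     ]
B [ 0.45935154 -0.00735151  0.054     ] (array([ 0.45972879, -0.0076697 ,  0.05402217]), [np.float64(0.002718296963078178), np.float64(0.0026096054010687495), np.float64(0.0004934554549673326)])
A [0.49391413 0.17978285 0.054     ] (array([0.49360416, 0.18017826, 0.05278247]), [np.float64(0.0005606712984274232), np.float64(0.0005606712984273297)])
w1 [517.  153.1] [512 140  20  30 112]
s1 [270.4 149. ] [267 147   7   5  27]
s1 [231.5 185.5] [228 183   8   6  34]
s1 [197.3 247.9] [194 245   8   7  46]
s1 [209.5 255.9] [207 253   6   6  25]
```

Request:
drive_tool:
  moves:
    - {"x":70,"y":0,"z":50,"rx":0,"ry":0,"rz":0.134,"fingers":1}
    - {"x":70,"y":0,"z":80,"rx":0,"ry":0,"rz":0.134,"fingers":1}
    - {"x":70,"y":0,"z":105,"rx":0,"ry":0,"rz":0.134,"fingers":1}
    - {"x":70,"y":0,"z":115,"rx":0,"ry":0,"rz":0.134,"fingers":1}
    - {"x":70,"y":0,"z":116,"rx":0,"ry":0,"rz":0.134,"fingers":1}
    - {"x":70,"y":0,"z":116,"rx":0,"ry":0,"rz":0.134,"fingers":1}

```text
time_s: 2.55
tool_pos: [0.4612, -0.008, 0.0656]
tool_rot: [180.0, 0.1, 172.3]
force: [0.2, 0.3, 0.5]
grip_width: 0.0006
grasp_force: 0.0
```

Request:
drive_tool:
  moves:
    - {"x":0,"y":0,"z":0.5,"rx":0,"ry":0,"rz":0,"fingers":1}
    - {"x":0,"y":0,"z":1,"rx":0,"ry":0,"rz":0,"fingers":1}
    - {"x":0,"y":0,"z":1,"rx":0,"ry":0,"rz":0,"fingers":1}
    - {"x":0,"y":0,"z":1,"rx":0,"ry":0,"rz":0,"fingers":1}

```text
time_s: 3.05
tool_pos: [0.46, -0.0081, 0.0637]
tool_rot: [-180.0, 0.0, 172.3]
force: [-0.7, 0.3, 0.3]
grip_width: 0.0002
grasp_force: 0.0
```

Request:
drive_tool:
  moves:
    - {"x":0,"y":0,"z":0.5,"rx":0,"ry":0,"rz":0,"fingers":1}
    - {"x":0,"y":0,"z":1,"rx":0,"ry":0,"rz":0,"fingers":1}
    - {"x":0,"y":0,"z":1,"rx":0,"ry":0,"rz":0,"fingers":1}
    - {"x":0,"y":0,"z":1,"rx":0,"ry":0,"rz":0,"fingers":1}

```text
time_s: 3.55
tool_pos: [0.46, -0.0081, 0.0625]
tool_rot: [-180.0, 0.0, 172.3]
force: [-0.3, -0.4, -0.1]
grip_width: 0.0002
grasp_force: 0.0
```

Request:
drive_tool:
  moves:
    - {"x":0,"y":0,"z":0.5,"rx":0,"ry":0,"rz":0,"fingers":1}
    - {"x":0,"y":0,"z":1,"rx":0,"ry":0,"rz":0,"fingers":1}
    - {"x":0,"y":0,"z":1,"rx":0,"ry":0,"rz":0,"fingers":1}
    - {"x":0,"y":0,"z":1,"rx":0,"ry":0,"rz":0,"fingers":1}

```text
time_s: 4.05
tool_pos: [0.4601, -0.0081, 0.0617]
tool_rot: [-180.0, 0.0, 172.3]
force: [0.5, -0.3, 2.4]
grip_width: 0.0006
grasp_force: 1.1
```

Request:
drive_tool:
  moves:
    - {"x":0,"y":0,"z":0.4,"rx":0,"ry":0,"rz":0,"fingers":1}
    - {"x":0,"y":0,"z":0.7,"rx":0,"ry":0,"rz":0,"fingers":1}
    - {"x":0,"y":0,"z":0.7,"rx":0,"ry":0,"rz":0,"fingers":1}
    - {"x":0,"y":0,"z":0.7,"rx":0,"ry":0,"rz":0,"fingers":1}

```text
time_s: 4.55
tool_pos: [0.4602, -0.0081, 0.0611]
tool_rot: [-180.0, 0.0, 172.3]
force: [-1.8, -0.5, 5.4]
grip_width: 0.0004
grasp_force: 2.5
```

Request:
drive_tool:
  moves:
    - {"x":0,"y":0,"z":0.3,"rx":0,"ry":0,"rz":0,"fingers":1}
    - {"x":0,"y":0,"z":0.6,"rx":0,"ry":0,"rz":0,"fingers":1}
    - {"x":0,"y":0,"z":0.6,"rx":0,"ry":0,"rz":0,"fingers":1}
    - {"x":0,"y":0,"z":0.6,"rx":0,"ry":0,"rz":0,"fingers":1}

```text
time_s: 5.05
tool_pos: [0.4602, -0.0081, 0.0606]
tool_rot: [-180.0, 0.0, 172.3]
force: [-2.7, 0.4, 6.9]
grip_width: 0.0005
grasp_force: 3.3
```

Request:
drive_tool:
  moves:
    - {"x":0,"y":0,"z":0.4,"rx":0,"ry":0,"rz":0,"fingers":1}
    - {"x":0,"y":0,"z":0.7,"rx":0,"ry":0,"rz":0,"fingers":1}
    - {"x":0,"y":0,"z":0.7,"rx":0,"ry":0,"rz":0,"fingers":1}
    - {"x":0,"y":0,"z":0.7,"rx":0,"ry":0,"rz":0,"fingers":1}

```text
time_s: 5.55
tool_pos: [0.4602, -0.008, 0.0601]
tool_rot: [-180.0, 0.0, 172.3]
force: [-2.5, -1.4, 7.4]
grip_width: 0.0005
grasp_force: 4.1
```

Request:
drive_tool:
  moves:
    - {"x":0,"y":0,"z":0.4,"rx":0,"ry":0,"rz":0,"fingers":1}
    - {"x":0,"y":0,"z":0.8,"rx":0,"ry":0,"rz":0,"fingers":1}
    - {"x":0,"y":0,"z":0.8,"rx":0,"ry":0,"rz":0,"fingers":1}
    - {"x":0,"y":0,"z":0.8,"rx":0,"ry":0,"rz":0,"fingers":1}

```text
time_s: 6.05
tool_pos: [0.4603, -0.0081, 0.0595]
tool_rot: [-180.0, 0.0, 172.3]
force: [-2.5, -0.2, 9.5]
grip_width: 0.0004
grasp_force: 4.7
```

Request:
drive_tool:
  moves:
    - {"x":0,"y":0,"z":0.4,"rx":0,"ry":0,"rz":0,"fingers":1}
    - {"x":0,"y":0,"z":0.8,"rx":0,"ry":0,"rz":0,"fingers":1}
    - {"x":0,"y":0,"z":0.8,"rx":0,"ry":0,"rz":0,"fingers":1}
    - {"x":0,"y":0,"z":0.8,"rx":0,"ry":0,"rz":0,"fingers":1}

```text
time_s: 6.55
tool_pos: [0.4603, -0.0081, 0.0587]
tool_rot: [-180.0, 0.0, 172.3]
force: [-2.7, 0.4, 9.8]
grip_width: 0.0005
grasp_force: 4.8
```

Request:
drive_tool:
  moves:
    - {"x":0,"y":0,"z":0.5,"rx":0,"ry":0,"rz":0,"fingers":1}
    - {"x":0,"y":0,"z":1,"rx":0,"ry":0,"rz":0,"fingers":1}
    - {"x":0,"y":0,"z":1.5,"rx":0,"ry":0,"rz":0,"fingers":1}
    - {"x":0,"y":0,"z":2,"rx":0,"ry":0,"rz":0,"fingers":1}
    - {"x":0,"y":0,"z":2,"rx":0,"ry":0,"rz":0,"fingers":1}

```text
time_s: 7.18
tool_pos: [0.4597, -0.008, 0.0554]
tool_rot: [-180.0, -0.0, 172.3]
force: [0.4, -0.2, 0.7]
grip_width: 0.0005
grasp_force: 0.0
```

Request:
drive_tool:
  moves:
    - {"x":0,"y":0,"z":-40,"rx":0,"ry":0,"rz":0,"fingers":1}
    - {"x":-40,"y":5,"z":-80,"rx":0,"ry":0,"rz":0,"fingers":-1}
    - {"x":-70,"y":9,"z":-100,"rx":0,"ry":0,"rz":0,"fingers":-1}
    - {"x":-70,"y":9,"z":-100,"rx":0,"ry":0,"rz":0,"fingers":-1}
    - {"x":-70,"y":9,"z":-100,"rx":0,"ry":0,"rz":0,"fingers":-1}
    - {"x":-70,"y":9,"z":-100,"rx":0,"ry":0,"rz":0,"fingers":-1}
    - {"x":-70,"y":9,"z":-100,"rx":0,"ry":0,"rz":0,"fingers":-1}

```text
time_s: 8.05
tool_pos: [0.5297, -0.0085, 0.1553]
tool_rot: [-180.0, -0.1, 172.3]
force: [-1.1, 0.1, 0.2]
grip_width: 0.0526
grasp_force: 0.0
```

Run:
```python
from h import *
w=snap('wrist','w2.png'); d=snap('side','d2.png'); print(sensors.get_obs()['tool_pos'],sensors.get_obs()['tool_rot'])
m=np.hstack([cv2.resize(w['image'][0:240,160:400],(400,400)),cv2.resize(d['image'][210:270,311:371],(400,400),interpolation=cv2.INTER_CUBIC)])
cv2.imwrite('pics/m2.png',m[:,:,::-1])
```

```text
[ 0.53009065 -0.00849732  0.15568842] [-1.79989631e+02 -2.73422619e-02  1.72335253e+02]
```

View pics/m2.png

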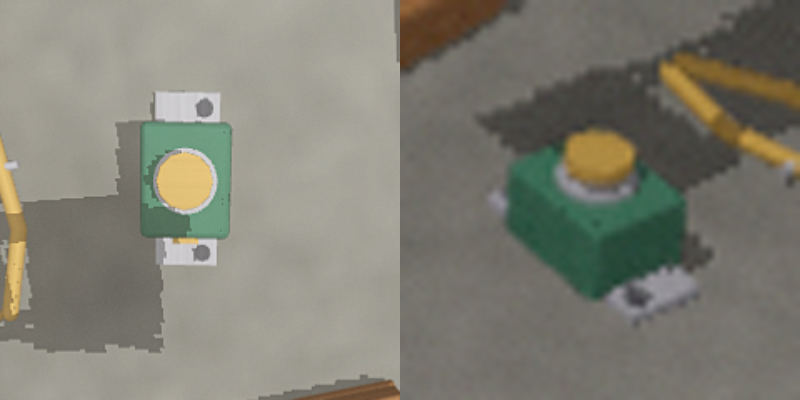

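Run:
```python
from h import *
w=load('w2.png');d=load('d2.png')
print(onz(w,271.6,108.6,.042),tri([(w,271.6,108.6),(d,341,231.7)]))
c=[onz(w,160+a*.6,b*.6,.034) for a,b in((142,122),(231,122),(231,238),(142,238))]
print(np.round(c,4),np.mean(c,0),[np.degrees(np.arctan2(*(c[j]-c[i])[1::-1])) for i,j in((0,3),(1,2))],np.linalg.norm(c[1]-c[0]))
```

```text
[ 0.45962458 -0.00715899  0.042     ] (array([ 0.45839381, -0.0082351 ,  0.04147789]), [np.float64(0.001625810994599586), np.float64(0.001625810994599587)])
[[ 0.4333 -0.0223  0.034 ]
 [ 0.4383  0.0148  0.034 ]
 [ 0.4863  0.0088  0.034 ]
 [ 0.4811 -0.03    0.034 ]] [ 0.45974508 -0.00717534  0.034     ] [np.float64(-9.05178858831844), np.float64(-7.039492094183902)] 0.0374401394623358
```

Request:
drive_tool:
  moves:
    - {"x":35,"y":-4,"z":20,"rx":0,"ry":0,"rz":0,"fingers":-0.5}
    - {"x":70,"y":-8,"z":40,"rx":0,"ry":0,"rz":0,"fingers":-0.5}
    - {"x":70,"y":-8,"z":60,"rx":0,"ry":0,"rz":0,"fingers":-0.5}
    - {"x":70,"y":-8,"z":80,"rx":0,"ry":0,"rz":0,"fingers":-0.5}
    - {"x":70,"y":-8,"z":100,"rx":0,"ry":0,"rz":0,"fingers":-0.5}
    - {"x":70,"y":-8,"z":120,"rx":0,"ry":0,"rz":0,"fingers":-0.5}
    - {"x":70,"y":-8,"z":132,"rx":0,"ry":0,"rz":0,"fingers":-0.5}
    - {"x":70,"y":-8,"z":140,"rx":0,"ry":0,"rz":0,"fingers":-0.5}
    - {"x":70,"y":-8,"z":142,"rx":0,"ry":0,"rz":0,"fingers":-0.5}
    - {"x":70,"y":-8,"z":142,"rx":0,"ry":0,"rz":0,"fingers":-0.5}

```text
time_s: 9.4
tool_pos: [0.4605, -0.0071, 0.0143]
tool_rot: [180.0, 0.0, 172.3]
force: [-0.2, -0.2, -0.6]
grip_width: 0.0651
grasp_force: 0.0
```

Request:
drive_tool:
  moves:
    - {"x":0,"y":0,"z":0,"rx":0,"ry":0,"rz":0,"fingers":1}
    - {"x":0,"y":0,"z":0,"rx":0,"ry":0,"rz":0,"fingers":1}
    - {"x":0,"y":0,"z":0,"rx":0,"ry":0,"rz":0,"fingers":1}
    - {"x":0,"y":0,"z":0,"rx":0,"ry":0,"rz":0,"fingers":1}
    - {"x":0,"y":0,"z":0,"rx":0,"ry":0,"rz":0,"fingers":1}
    - {"x":0,"y":0,"z":0,"rx":0,"ry":0,"rz":0,"fingers":1}
  force: 30

```text
time_s: 10.15
tool_pos: [0.4603, -0.0071, 0.0141]
tool_rot: [-180.0, 0.0, 172.3]
force: [-0.2, -0.4, 1.7]
grip_width: 0.0396
grasp_force: 29.9
```

Request:
drive_tool:
  moves:
    - {"x":0,"y":0,"z":-10,"rx":0,"ry":0,"rz":0,"fingers":1}
    - {"x":0,"y":0,"z":-30,"rx":0,"ry":0,"rz":0,"fingers":1}
    - {"x":0,"y":0,"z":-60,"rx":0,"ry":0,"rz":0,"fingers":1}
    - {"x":-15,"y":3,"z":-80,"rx":0,"ry":0,"rz":0,"fingers":1}
    - {"x":-40,"y":7,"z":-80,"rx":0,"ry":0,"rz":0,"fingers":1}
    - {"x":-70,"y":12,"z":-80,"rx":0,"ry":0,"rz":0,"fingers":1}
    - {"x":-100,"y":18,"z":-80,"rx":0,"ry":0,"rz":0,"fingers":1}
    - {"x":-130,"y":23,"z":-80,"rx":0,"ry":0,"rz":0,"fingers":1}
    - {"x":-160,"y":28,"z":-80,"rx":0,"ry":0,"rz":0,"fingers":1}
    - {"x":-182,"y":32,"z":-80,"rx":0,"ry":0,"rz":0,"fingers":1}
    - {"x":-194,"y":34,"z":-80,"rx":0,"ry":0,"rz":0,"fingers":1}
    - {"x":-194,"y":34,"z":-80,"rx":0,"ry":0,"rz":0,"fingers":1}
    - {"x":-194,"y":34,"z":-80,"rx":0,"ry":0,"rz":0,"fingers":1}

```text
time_s: 11.78
tool_pos: [0.6557, 0.0007, 0.0936]
tool_rot: [-180.0, -0.1, 172.3]
force: [0.1, 0.4, -5.4]
grip_width: 0.04
grasp_force: 29.9
```

Run:
```python
from h import *
s=snap('scene','s3.png'); d=snap('side','d3.png'); print(sensors.get_obs()['tool_pos'],sensors.get_obs()['grip_width'],sensors.get_obs()['time_s'])
m=np.hstack([cv2.resize(s['image'][120:280,210:370],(400,400)),cv2.resize(d['image'][120:280,220:380],(400,400),interpolation=cv2.INTER_CUBIC)])
cv2.imwrite('pics/m3.png',m[:,:,::-1])
```

```text
[6.56025250e-01 6.46873937e-04 9.39440030e-02] 0.039211853711540234 11.875
```

View pics/m3.png

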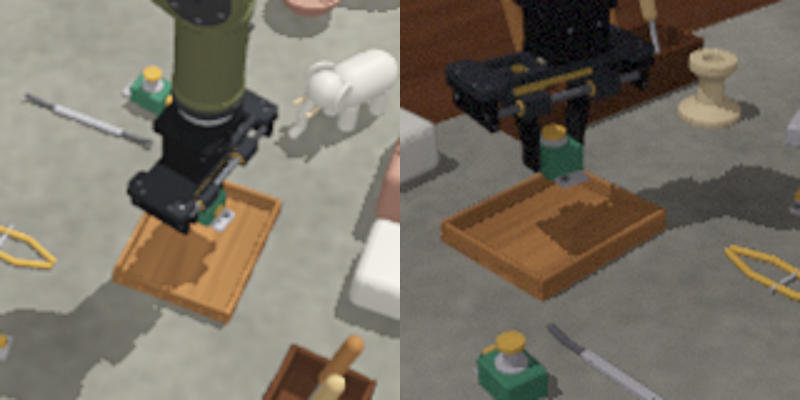

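Request:
drive_tool:
  moves:
    - {"x":0,"y":0,"z":20,"rx":0,"ry":0,"rz":0,"fingers":1}
    - {"x":0,"y":0,"z":40,"rx":0,"ry":0,"rz":0,"fingers":1}
    - {"x":0,"y":0,"z":55,"rx":0,"ry":0,"rz":0,"fingers":1}
    - {"x":0,"y":0,"z":65,"rx":0,"ry":0,"rz":0,"fingers":1}
    - {"x":0,"y":0,"z":69,"rx":0,"ry":0,"rz":0,"fingers":1}
    - {"x":0,"y":0,"z":71,"rx":0,"ry":0,"rz":0,"fingers":1}
    - {"x":0,"y":0,"z":71,"rx":0,"ry":0,"rz":0,"fingers":1}
    - {"x":0,"y":0,"z":71,"rx":0,"ry":0,"rz":0,"fingers":1}

```text
time_s: 12.88
tool_pos: [0.6574, 0.0008, 0.0236]
tool_rot: [180.0, 0.1, 172.3]
force: [0.3, -0.7, -5.5]
grip_width: 0.0398
grasp_force: 29.9
```

Request:
drive_tool:
  moves:
    - {"x":0,"y":0,"z":1,"rx":0,"ry":0,"rz":0,"fingers":1}
    - {"x":0,"y":0,"z":1.5,"rx":0,"ry":0,"rz":0,"fingers":1}
    - {"x":0,"y":0,"z":1.5,"rx":0,"ry":0,"rz":0,"fingers":1}
    - {"x":0,"y":0,"z":1.5,"rx":0,"ry":0,"rz":0,"fingers":1}

```text
time_s: 13.38
tool_pos: [0.657, 0.0007, 0.0215]
tool_rot: [-180.0, 0.0, 172.3]
force: [-0.1, -1.1, -4.6]
grip_width: 0.0398
grasp_force: 29.9
```

Request:
drive_tool:
  moves:
    - {"x":0,"y":0,"z":0.5,"rx":0,"ry":0,"rz":0,"fingers":1}
    - {"x":0,"y":0,"z":1.2,"rx":0,"ry":0,"rz":0,"fingers":1}
    - {"x":0,"y":0,"z":1.2,"rx":0,"ry":0,"rz":0,"fingers":1}
    - {"x":0,"y":0,"z":1.2,"rx":0,"ry":0,"rz":0,"fingers":1}

```text
time_s: 13.88
tool_pos: [0.657, 0.0007, 0.0203]
tool_rot: [-180.0, 0.0, 172.3]
force: [0.8, 0.2, -5.0]
grip_width: 0.0395
grasp_force: 29.9
```

Request:
drive_tool:
  moves:
    - {"x":0,"y":0,"z":0.4,"rx":0,"ry":0,"rz":0,"fingers":1}
    - {"x":0,"y":0,"z":0.8,"rx":0,"ry":0,"rz":0,"fingers":1}
    - {"x":0,"y":0,"z":0.8,"rx":0,"ry":0,"rz":0,"fingers":1}
    - {"x":0,"y":0,"z":0.8,"rx":0,"ry":0,"rz":0,"fingers":1}

```text
time_s: 14.38
tool_pos: [0.657, 0.0008, 0.0202]
tool_rot: [-180.0, 0.0, 172.3]
force: [-4.1, 0.8, 4.1]
grip_width: 0.0398
grasp_force: 29.9
```

On the floor (contact felt). Release, rise and look.

Request:
drive_tool:
  moves:
    - {"x":0,"y":0,"z":-0.5,"rx":0,"ry":0,"rz":0,"fingers":-0.5}
    - {"x":0,"y":0,"z":-0.5,"rx":0,"ry":0,"rz":0,"fingers":-0.5}
    - {"x":0,"y":0,"z":-0.5,"rx":0,"ry":0,"rz":0,"fingers":-0.5}
    - {"x":0,"y":0,"z":-0.5,"rx":0,"ry":0,"rz":0,"fingers":-0.5}
    - {"x":0,"y":0,"z":-20,"rx":0,"ry":0,"rz":0,"fingers":-0.5}
    - {"x":0,"y":0,"z":-50,"rx":0,"ry":0,"rz":0,"fingers":-0.5}
    - {"x":0,"y":0,"z":-90,"rx":0,"ry":0,"rz":0,"fingers":-0.5}
    - {"x":-30,"y":0,"z":-140,"rx":0,"ry":0,"rz":0,"fingers":-0.5}
    - {"x":-70,"y":0,"z":-160,"rx":0,"ry":0,"rz":0,"fingers":-0.5}
    - {"x":-70,"y":0,"z":-160,"rx":0,"ry":0,"rz":0,"fingers":-0.5}
    - {"x":-70,"y":0,"z":-160,"rx":0,"ry":0,"rz":0,"fingers":-0.5}
    - {"x":-70,"y":0,"z":-160,"rx":0,"ry":0,"rz":0,"fingers":-0.5}

```text
time_s: 15.88
tool_pos: [0.7249, -0.0083, 0.1787]
tool_rot: [-180.0, -0.1, 172.4]
force: [-0.2, -0.8, -0.8]
grip_width: 0.0652
grasp_force: 0.0
```

Run:
```python
from h import *
s=snap('wrist','w4.png'); d=snap('side','d4.png'); print(sensors.get_obs()['tool_pos'],sensors.get_obs()['grip_width'],sensors.get_obs()['force'])
m=np.hstack([cv2.resize(s['image'][0:300,100:400],(400,400)),cv2.resize(d['image'][120:280,220:380],(400,400),interpolation=cv2.INTER_CUBIC)])
cv2.imwrite('pics/m4.png',m[:,:,::-1])
```

```text
[ 0.72524655 -0.00834128  0.17893333] 0.0654888011165525 [ 0.91571963 -0.19250736  0.19269671]
```

View pics/m4.png

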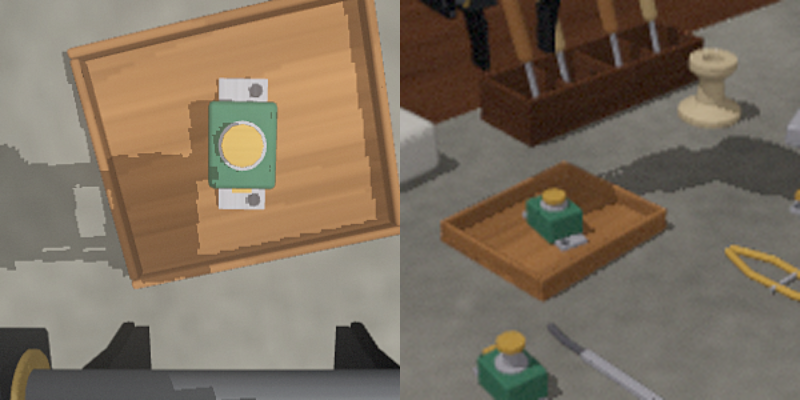

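The latch stands upright, clicked in, near the tray's centre. The fingers are clear.

```bash
python3 -c "
from h import *
print(workorder.sign_off())"
```

```text
the job is handed in; nothing more can be done
None
```

The middle latch is the sound one: it snapped over at about 10 N and stayed in, and it now stands clicked in and upright near the centre of the tray, released. I did not press the other two latches or touch anything else; the job is handed in, and no verdict came back.

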